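# Load a slotted lens barrel and lock its bayonet ring

### The job

Finish the optical head: set the spacer ring flat on the lens inside the slotted barrel, then set the glass filter flat on the spacer, without dropping the glass. Then lay the winged locking ring in the mouth with its lugs down in the two slots, let go of it, and turn it clockwise as far as it goes so that it clamps the stack; leave the other things on the bench where they are.

Things in the scene. Friction and masses are not known exactly. Their poses are not given: they have to be found in the camera images.
- lens_barrel: Slotted aluminium lens barrel on a round foot (diameter 84 mm, 8 mm high), fixed to the bench. Origin: on its axis at the underside; z up. Bore 51.5 mm, outside 66 mm, top at z = 56 mm. Two slots open to the top for the fingers at its +x and -x sides, 76 degrees (32 mm at the bore) wide, down to z = 19 mm; between them two walls centred on +y and -y.
- barrel_mouth (a point): Centre of the barrel's mouth, 56 mm above its underside; inner edge chamfered 3 mm. In each wall a bayonet groove starts at a slot and runs clockwise seen from above to a solid stop: floor at z = 40.5 mm over the underside, roof falling from 50.5 to 47 mm. Anticlockwise the lugs are blocked.
- seat_top (a point): Centre of the upper rim of the lens cell in the barrel, the spacer's seat: 24 mm above the barrel's underside when free. A glass lens, diameter 33 mm, bulges 5 mm above it.
- lens_seat (a joint): How far the sprung lens cell is pressed down, m: 0 free, 0.004 most. It takes 2.8 N to start and 1 N more a mm; the weight of the parts does not move it; about 0.002 when ring, filter and spacer are clamped.
- spacer: Plain aluminium spacer ring, open in the middle: outer diameter 47 mm, inner 36 mm, height 12 mm, 50 g. Lies flat on the mat. Origin: centre of its underside, z up.
- filter: Glass filter in a dark metal rim: disc of diameter 47 mm, 8 mm high, 40 g; glass closes its middle. Lies flat on the mat. Origin: centre of its underside, z up.
- lock_ring: Dark steel locking ring, 28 mm high, 90 g, lying lugs down on the mat. Origin: centre of its underside, z up, x along its wings. Flange of diameter 47 mm (z 0 to 7 mm) with two lugs at +x and -x, under the wings: 24 degrees wide, z 0 to 5 mm, reaching 31 mm from the axis. Above it a collar of diameter 40 mm, window 34 mm, z 7 to 28 mm.
- wing_a (a point): End of the ring's wing on its +x side, 42 mm from the ring's axis and 22 mm above its underside. The wings at +x and -x are bars 8 mm wide (11 mm at the round ends), z 17 to 27 mm, reaching 47 mm from the axis.
- wing_b (a point): The same on the -x side. Laid on the filter the ring's underside is 44 mm above the barrel's and the wings lie over the slots. Turned 77 degrees clockwise its lugs meet the stops and it has gone down 2 mm. This takes about 2 to 6 N on the end of one wing, and it stays where it is left.
- mat: Blue work mat, 97 x 345 x 3 mm, fixed on the bench. Origin: centre of its underside. The spacer, filter, ring and a stray heat sink lie on it in a row, 84 mm apart, in any order.
- heatsink: Bystander: black finned heat sink 28 x 34 x 22 mm on the mat. Origin: centre of its underside.
- tape_roll: Bystander: roll of masking tape, diameter 102 mm, 25 mm high, beside the barrel. Origin: centre of its underside.
- board: Bystander: small circuit board 60 x 100 x 13 mm lying at the back right. Origin: centre of its underside.
- pliers: Bystander: small cutting pliers 46 x 107 x 11 mm lying at the left, beyond the vice. Origin: centre of its underside.
Mind the look-alikes: they are no part of the job. There is more than one size of the filter; the one meant has the size given above.

How it is judged:
By the outcome, as a careful person would: the job done as asked, in the order asked, and still so for the second after the job is handed in, with the robot touching nothing.
It also fails if it takes over 72 s, if anything falls off the work surface, if the arm or the gripper's body presses on something with over 40 N, if the wrist force passes 120 N, or if a joint passes its speed limit or range.

### The arm

A 7-joint arm with a two-finger parallel gripper is mounted at the origin on a cart in front of the work surface, level with it; the furniture and walls round the work are solid. World frame = base frame: x ahead of the robot, y to its left, z up, the work surface at z = 0. Lengths are in m, angles in rad, forces in N, time in s.
With the tool pointing down it reaches from about 0.4 to 0.9 m from the base axis. Payload 5.5 kg.
Tool frame: the origin (TCP) lies midway between the tips of the shut fingers; the grasp point (between the pads) lies 19 mm behind it (manip.grip_depth is the distance from the TCP to the grasp point, in m); z points along the fingers, y is the line along which they close (so a half turn about z gives the same grasp; the last joint's range is limited). The gripper opens to 92 mm and grips with 3 to 60 N. Pads are 19 mm wide; open, the fingers measure 130 mm over their backs; the gripper's body (75 mm by 190 mm) begins 47 mm behind the grasp point.
Start: joints at [-0.967, 0.501, -0.427, 1.55, 0.221, 1.138, -0.21], TCP at [0.217, 0.613, 0.191] pointing down, gripper open.
Joint ranges: [-2.88, 2.88], [-0.31, 2.03], [-1.54, 1.56], [0.2, 2.42], [-1.41, 4.55], [0.19, 2.02], [-2.57, 2.57]. Speed limits (rad/s): [2.57, 2.57, 3.14, 3.14, 3.14, 3.14, 3.14].

### API

Orientations are given as a unit quaternion [x, y, z, w].
In Python, from bench import manip, effector, viewer gives the robot as it stands. Calls block until the motion is done:
- manip.move_pose(position, orientation): joint-space move of the TCP to a pose.
- manip.servo_line(position, ori=None, vel=0.15): straight line of the TCP; ori=None keeps the orientation; vel is the mean speed in m/s.
- manip.movej(angles): joint-space move.
- effector.open_jaws() and effector.close(f_grip=None): open the fingers fully, or close them until they stop; f_grip is the grip in N (None keeps the last).
- manip.sleep(seconds).
- manip.solve_ik(position, orientation): joint angles nearest the present ones, or None.
- viewer.get_image(name): name is "scene" or "side" or "wrist"; returns the picture (400x640x3 uint8, red, green, blue); there is no depth.
- viewer.get_calibration(name): a dict with "vfov" (degrees; the focal length in pixels is half the picture's height over the tangent of half this angle, whatever the lens; pixels are square), "cx", "cy" (the principal point, pixels), "eye" and "attitude" of the camera in the world. Camera axes: x right, y down, z forward; pixel columns grow to the right and rows downward; lengths in m; the calibration is good to about 2 mm. A picture is of the moment at which its call begins: read the wrist's pose just before it. get_calibration takes no time and is no camera call; for the wrist camera it gives the pose at the moment of the call.
A pose or a line that the arm cannot do raises manip.PlanningError and nothing moves.
- manip.hand_in(): hands the job in; it is judged then, once.
Readings, each from a call of its own:
- manip.current_clock(): time.
- manip.current_q(): joint angles.
- manip.current_joint_velocities(): joint speeds.
- manip.current_tau(): joint torques, N m.
- manip.current_tool_pos(): TCP position.
- manip.current_tcp_rot(): TCP orientation.
- manip.current_force(): force on the tool from outside, world axes, zero at the start.
- manip.current_wrist_torque(): the same for the moment, N m.
- manip.current_finger_gap(): finger opening in m.
- manip.current_gripper_force(): force on a finger pad.
Only numpy, scipy, OpenCV 4.12 (cv2) and the standard library are available. Lean on these libraries where they do the work, as an engineer would, in place of code of your own. Each camera call takes 0.05 s, during which the arm holds its last target. There are 200 camera calls.

## Working session

There is one attempt and no reset: what is moved stays moved. The work goes in short steps, each a Python script; the robot and the scene stay as the last script left them, time stands still between calls to the robot, and variables do not carry over. Pictures are saved under pics/ and viewed, at most 10 in all, crops included, and the job is handed in when it is done.

```bash
mkdir -p pics; ls; python3 - <<'E'
from bench import manip, effector, viewer
import cv2
for n in ["scene","side"]:
    im=viewer.get_image(n); cv2.imwrite(f"pics/{n}0.png",im[:,:,::-1]); print(n,viewer.get_calibration(n))
print(viewer.get_calibration("wrist"),manip.current_tool_pos(),manip.current_tcp_rot(),manip.current_clock(),manip.grip_depth)
E
```

```text
pics
scene {'vfov': 43.59427408354817, 'cx': 317.56829254073733, 'cy': 202.30902326554533, 'eye': array([-0.00930623, -0.59793802,  0.94791161]), 'attitude': array([ 0.88396562, -0.29966713,  0.12358903, -0.33694233])}
side {'vfov': 57.225447047117925, 'cx': 320.20872742514115, 'cy': 200.2483134031741, 'eye': array([ 0.40024915, -0.6828036 ,  0.56495118]), 'attitude': array([ 0.88969309, -0.05243444,  0.03753175, -0.45198253])}
{'vfov': 69.23075875692486, 'cx': 319.0129286354052, 'cy': 198.90433574605424, 'eye': array([0.14798209, 0.63652641, 0.38377003]), 'attitude': array([0.80872745, 0.57152443, 0.07971196, 0.11386717])} [0.21705247 0.61192458 0.18955205] [ 1.69549004e-01  9.85521335e-01 -8.93951230e-04 -1.83856612e-04] 0.1 0.0188
```

View pics/scene0.png

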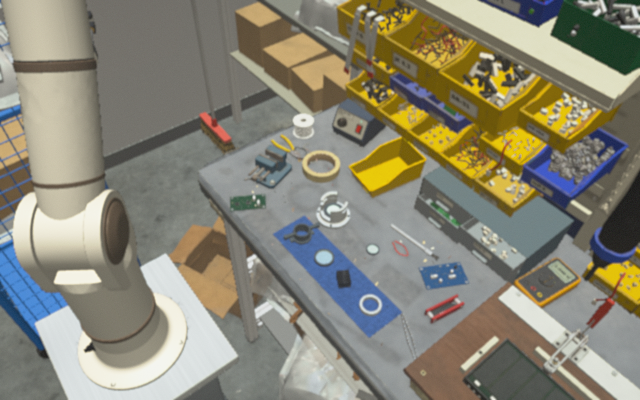

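View pics/side0.png

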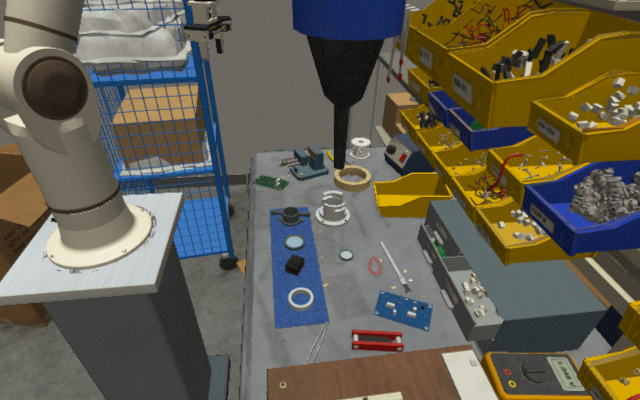

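Scene view: the ring is at (300,234), the filter on the mat at (324,258), the heat sink at (343,278), the spacer at (370,304) and the barrel at (333,210). Look-alikes: a small glass disc off the mat at (372,249), the white spool at (303,125) and the tape at (321,165). A black tool hangs from above in the side view, with its tip at (340,165).

```bash
cat > h.py <<'E'
from bench import manip, effector, viewer
import cv2, numpy as np
from scipy.spatial.transform import Rotation as R
def ray(c,uv):
    f=200/np.tan(np.radians(c['vfov']/2))
    d=R.from_quat(c['attitude']).apply([(uv[0]-c['cx'])/f,(uv[1]-c['cy'])/f,1.])
    return np.array(c['eye']),d
def onz(c,uv,z):
    e,d=ray(c,uv); return e+d*(z-e[2])/d[2]
def proj(c,p):
    f=200/np.tan(np.radians(c['vfov']/2))
    q=R.from_quat(c['attitude']).inv().apply(np.array(p)-c['eye'])
    return np.array([c['cx']+f*q[0]/q[2],c['cy']+f*q[1]/q[2]])
def down(th):  # tool z down, tool y (closing line) at world angle th
    y=np.array([np.cos(th),np.sin(th),0]); z=np.array([0,0,-1.]); x=np.cross(y,z)
    return R.from_matrix(np.c_[x,y,z]).as_quat()
def shot(name,fn):
    c=viewer.get_calibration(name); im=viewer.get_image(name)[:,:,::-1].copy()
    cv2.imwrite("pics/"+fn,im); return c,im
E
python3 - <<'E'
from h import *
S=viewer.get_calibration("scene"); D=viewer.get_calibration("side")
im=cv2.imread("pics/scene0.png"); 
for n,a,b,z in [("ring",(300,234),(291,216),.025),("filter",(324,258),(294,243),.011),("heat",(343,278),(295,265),.015),("spacer",(370,304),(301,299),.015),("barrel",(333,210),(333,207),.04),("small",(372,249),(346,255),.008),("tape",(321,163),(352,178),.02),("board",(443,274),(404,309),.01)]:
    print(n,onz(S,a,z).round(3),onz(D,b,z).round(3))
# hanging tool: scene tip guesses
e,d=ray(D,(340,167))
for t in np.linspace(.1,.6,6):
    p=e+d*t; print(t,p.round(3),proj(S,p).round())
# mat corners
for n in ("scene","side"):
    i=cv2.imread(f"pics/{n}0.png"); h=cv2.cvtColor(i,cv2.COLOR_BGR2HSV)
    m=cv2.inRange(h,(100,120,60),(120,255,255)); cs,_=cv2.findContours(m,0,2)
    C=S if n=="scene" else D
    c=min(cs,key=lambda c:np.linalg.norm(c.reshape(-1,2).mean(0)-((340,270) if n=="scene" else (298,265))))
    r=cv2.boxPoints(cv2.minAreaRect(c)); print(n,[onz(C,p,.003)[:2].round(3).tolist() for p in r])
print(manip.current_tool_pos(), R.from_quat(manip.current_tcp_rot()).as_matrix().round(2).tolist())
# wrist camera in tool frame
w=viewer.get_calibration("wrist"); T=R.from_quat(manip.current_tcp_rot())
print("cam in tool",T.inv().apply(w['eye']-manip.current_tool_pos()).round(3),(T.inv()*R.from_quat(w['attitude'])).as_matrix().round(2).tolist())
for th in (0,np.pi/2,-np.pi/2,np.pi): 
    for p in ([.45,0.05,.3],[.45,.05,.2]): print(th,p,manip.solve_ik(p,down(th)))
E
```

```text
ring [ 0.419 -0.004  0.025] [ 0.428 -0.004  0.025]
filter [ 0.428 -0.084  0.011] [ 0.43  -0.083  0.011]
heat [ 0.426 -0.155  0.015] [ 0.427 -0.153  0.015]
spacer [ 0.43  -0.24   0.015] [ 0.432 -0.241  0.015]
barrel [ 0.519 -0.002  0.04 ] [0.529 0.001 0.04 ]
small [ 0.535 -0.13   0.008] [ 0.538 -0.129  0.008]
tape [0.611 0.161 0.02 ] [0.607 0.153 0.02 ]
board [ 0.614 -0.28   0.01 ] [ 0.618 -0.28   0.01 ]
0.1 [ 0.418 -0.598  0.514] [647. 302.]
0.2 [ 0.435 -0.513  0.462] [564. 267.]
0.30000000000000004 [ 0.452 -0.429  0.411] [503. 242.]
0.4 [ 0.469 -0.344  0.359] [456. 222.]
0.5 [ 0.487 -0.26   0.308] [419. 206.]
0.6 [ 0.504 -0.175  0.256] [388. 193.]
scene [[0.377, 0.046], [0.483, 0.073], [0.473, -0.287], [0.383, -0.296]]
side [[0.375, 0.053], [0.509, 0.051], [0.476, -0.292], [0.382, -0.287]]
[0.21705247 0.61192458 0.18955205] [[-0.94, 0.33, -0.0], [0.33, 0.94, -0.0], [0.0, -0.0, -1.0]]
cam in tool [ 0.073 -0.    -0.194] [[0.0, -0.96, -0.28], [1.0, 0.0, 0.0], [-0.0, -0.28, 0.96]]
0 [0.45, 0.05, 0.3] [-2.39073097e-01  1.10255198e-02  6.97640136e-02  1.88915533e+00
 -8.12200775e-04  1.24
[... 152 characters left out ...]
6 [0.45, 0.05, 0.3] [-1.05785995e-01  1.48642846e-02 -6.49001384e-02  1.88521916e+00
  1.01870311e-03  1.24154066e+00  1.39978796e+00]
1.5707963267948966 [0.45, 0.05, 0.2] [-0.06730854  0.10779333 -0.10973357  2.02158704  0.01388822  1.01289898
  1.38703325]
-1.5707963267948966 [0.45, 0.05, 0.3] [-3.83741515e-01  7.02155485e-03  2.15686459e-01  1.89335575e+00
 -1.58811954e-03  1.24137842e+00 -1.73834279e+00]
-1.5707963267948966 [0.45, 0.05, 0.2] [-0.40289963  0.10193171  0.24921324  2.03194627 -0.02962144  1.01104034
 -1.70999208]
3.141592653589793 [0.45, 0.05, 0.3] None
3.141592653589793 [0.45, 0.05, 0.2] [ 1.01757338  0.44217883 -1.44252235  1.99518689  0.48717264  1.13509552
  2.51015414]
```

```bash
python3 - <<'E'
from h import *
manip.move_pose([.46,-.07,.25],down(0))
c,im=shot("wrist","w1.png"); np.save("w1.npy",c,allow_pickle=True)
print(manip.current_clock(),c['eye'])
for n,p in dict(ring=[.425,.0,.03],filt=[.428,-.083,.011],heat=[.427,-.155,.015],spacer=[.43,-.24,.015],barrel=[.525,0,.056],small=[.537,-.13,.01]).items(): print(n,proj(c,p).round())
s=cv2.imread("pics/scene0.png")[190:320,230:480]; cv2.imwrite("pics/crop.png",cv2.resize(s,None,fx=3,fy=3))
E
```

```text
2.725 [0.46100619 0.00482155 0.44404596]
ring [293. 120.]
filt [297. 176.]
heat [297. 222.]
spacer [300. 270.]
barrel [369. 120.]
small [367. 206.]
```

View pics/w1.png

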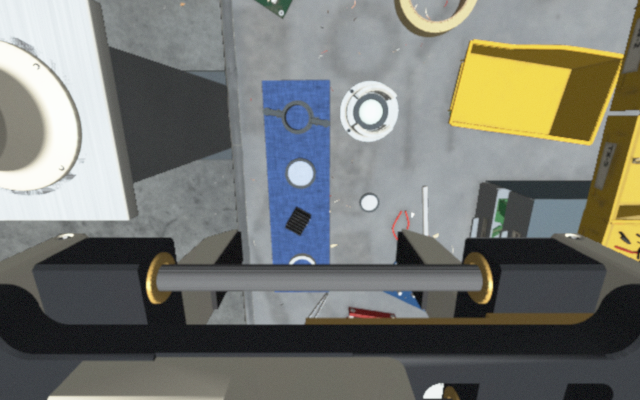

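Wrist view: the ring is at (297,116), the filter at (300,173), the barrel at (369,112), the small decoy at (369,202) and the spacer at (301,262), partly hidden. The on-mat disc is clearly larger than the off-mat one. Next I take close views.

```bash
python3 - <<'E'
from h import *
manip.move_pose([.475,-.075,.13],down(0))
c1,i1=shot("wrist","w2.png"); np.save("w2.npy",c1,allow_pickle=True)
manip.move_pose([.445,-.30,.13],down(0))
c2,i2=shot("wrist","w3.png"); np.save("w3.npy",c2,allow_pickle=True)
print(manip.current_clock())
a=i1[20:240,200:500]; a=cv2.resize(a,(800,587)); cv2.imwrite("pics/w2c.png",a)
b=cv2.resize(i2[0:250,150:470],(800,600)); cv2.imwrite("pics/w3c.png",b)
E
```

```text
4.2833
```

View pics/w2c.png

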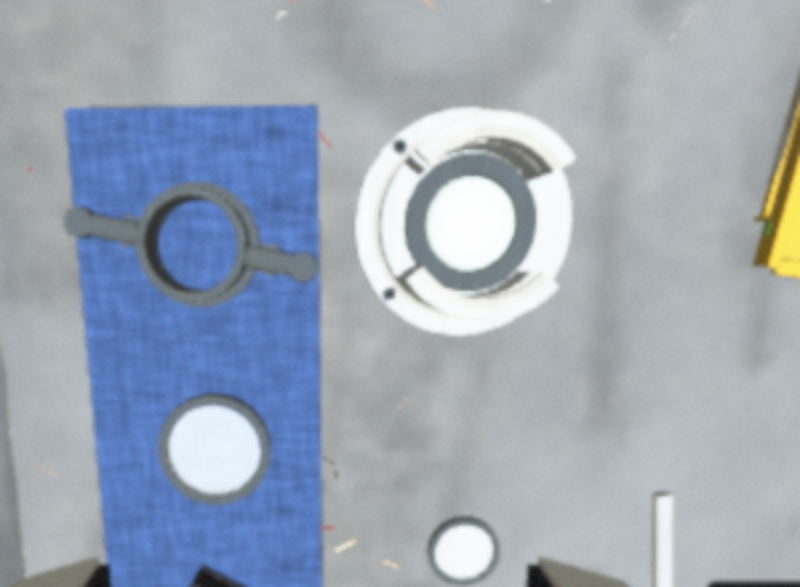

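View pics/w3c.png

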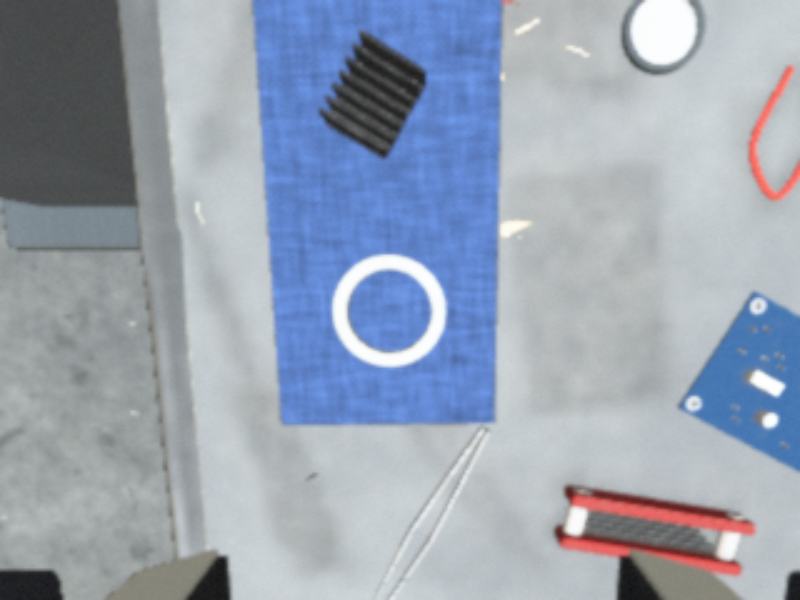

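Close crops. First: the filter is at (215,449), 47 mm class against the small decoy at (463,549). The ring collar is at (197,243), with wing ends at (76,221) and (300,265). The barrel lens is at (471,223), with slots left and right and walls at top and bottom. Second: the spacer is at (389,310) and the heat sink at (375,95).

```bash
cat > meas.py <<'E'
from h import *
def blob(im,m,near,k=1):
    cs,_=cv2.findContours(m,cv2.RETR_LIST,cv2.CHAIN_APPROX_NONE)
    out=[]
    for c in cs:
        if cv2.contourArea(c)<150 or len(c)<20: continue
        (x,y),r=cv2.minEnclosingCircle(c)
        if np.hypot(x-near[0],y-near[1])<12: out.append(c)
    return sorted(out,key=cv2.contourArea)
def fit(c,cal,z):  # circle on plane z from contour
    P=np.array([onz(cal,p[0],z)[:2] for p in c])
    A=np.c_[2*P,np.ones(len(P))]; s=np.linalg.lstsq(A,(P**2).sum(1),rcond=None)[0]
    r=np.sqrt(s[2]+s[0]**2+s[1]**2); res=abs(np.hypot(*(P-s[:2]).T)-r)
    return s[:2].round(4),round(2000*r,1),round(1000*res.max(),1)
E
python3 - <<'E'
from meas import *
c1=np.load("w2.npy",allow_pickle=True).item(); c2=np.load("w3.npy",allow_pickle=True).item()
i1=cv2.imread("pics/w2.png"); i2=cv2.imread("pics/w3.png")
def masks(i):
    h=cv2.cvtColor(i,cv2.COLOR_BGR2HSV)
    return cv2.inRange(h,(95,110,60),(125,255,255)), cv2.inRange(h,(0,0,225),(180,60,255)), cv2.inRange(h,(0,0,0),(180,110,150))
for n,i,c,uv,z,zs in [("filter",i1,c1,(215,449),.011,0),("ring",i1,c1,(197,243),.031,0),("lens",i1,c1,(471,223),.024,0),("spacer",i2,c2,(389,310),.015,0)]:
    near=(uv[0]*.375+200,uv[1]*.375+20) if i is i1 else (uv[0]*.4+150,uv[1]*.4)
    for k,m in zip(("notblue","white","dark"),(255-masks(i)[0],masks(i)[1],masks(i)[2])):
        for b in blob(i,m,near)[-3:]: print(n,k,cv2.boundingRect(b),*fit(b,c,z))
a,b=[onz(c1,(u*.375+200,v*.375+20),.030)[:2] for u,v in ((76,221),(300,265))]
print("wings",a,b,(a+b)/2,np.hypot(*(b-a)),np.degrees(np.arctan2(*(b-a)[::-1])))
for u,v in ((575,160),(558,290)): print(onz(c1,(u*.375+200,v*.375+20),.056)[:2])
E
```

```text
filter notblue (259, 168, 43, 42) [ 0.4324 -0.0787] 46.9 0.8
filter notblue (228, 108, 94, 158) [ 0.4272 -0.0854] 147.5 30.5
filter white (264, 172, 34, 32) [ 0.4326 -0.0782] 36.0 0.9
filter dark (262, 170, 37, 37) [ 0.4325 -0.0785] 40.5 0.7
filter dark (260, 168, 42, 41) [ 0.4326 -0.0783] 45.9 0.9
ring notblue (258, 94, 32, 36) [0.4319 0.0031] 30.7 1.2
ring dark (258, 94, 32, 36) [0.4322 0.0031] 31.1 1.3
ring dark (224, 88, 96, 47) [0.4299 0.0033] 59.8 17.1
lens white (360, 86, 33, 35) [0.5322 0.0109] 31.5 0.6
lens white (334, 60, 81, 86) [0.5314 0.0114] 69.3 10.8
lens dark (358, 85, 37, 38) [0.5319 0.0107] 35.0 0.8
lens dark (349, 72, 58, 60) [0.5323 0.0113] 51.9 7.6
spacer notblue (289, 112, 34, 35) [ 0.433  -0.2379] 34.1 0.6
spacer notblue (282, 105, 47, 49) [ 0.4328 -0.2382] 48.0 0.7
spacer white (288, 111, 36, 37) [ 0.4327 -0.2382] 36.4 0.6
spacer white (283, 106, 46, 47) [ 0.4327 -0.2381] 46.7 0.6
wings [0.38853365 0.01108749] [ 0.46957495 -0.00422891] [0.4290543  0.00342929] 0.08247596291397866 -10.702383341617397
[0.55926794 0.02885396]
[ 0.5573001  -0.01203957]
```

```bash
python3 - <<'E'
from meas import *
x,y=.4327,-.2381
manip.move_pose([x,y,.06],down(0))
manip.servo_line([x,y,.0055],vel=.08)
print(manip.current_tool_pos(),manip.current_force())
effector.close(15); print("gap",manip.current_finger_gap(),manip.current_gripper_force())
p=manip.current_tool_pos(); print(p)
manip.servo_line([x,y,.06],vel=.12)
p=manip.current_tool_pos(); c,im=shot("wrist","s1.png")
zt=p[2]-.0025+.012; near=proj(c,[p[0],p[1],zt]); print(p,near,manip.current_finger_gap(),manip.current_clock())
h=cv2.cvtColor(im,cv2.COLOR_BGR2HSV)
for k,m in (("blue",cv2.inRange(h,(95,110,40),(125,255,255))),("white",cv2.inRange(h,(0,0,200),(180,60,255)))):
    for b in blob(im,m,near): print(k,cv2.boundingRect(b),*fit(b,c,zt))
E
```

```text
[ 0.43294128 -0.23839067  0.0057101 ] [-0.52544698 -0.08584199 -0.00456048]
gap 0.0006872725857558152 0.0
[ 0.432713   -0.23809385  0.00550757]
[ 0.43265268 -0.23789969  0.05988339] [317.8439725  228.34670799] 0.0003203131675125386 7.6833
```

View pics/s1.png

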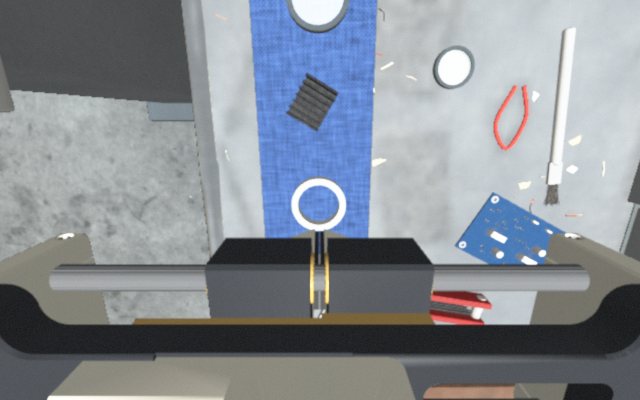

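The grasp missed: the fingers closed at (320,235), just short of the spacer at (318,204). I re-measure to see whether it was pushed.

```bash
python3 - <<'E'
from meas import *
effector.open_jaws()
c=viewer.get_calibration("wrist"); im=cv2.imread("pics/s1.png")
h=cv2.cvtColor(im,cv2.COLOR_BGR2HSV)
m=cv2.inRange(h,(95,110,40),(125,255,255)); w=cv2.inRange(h,(0,0,215),(180,60,255))
for k,mm in (("nb",255-m),("blue",m),("white",w)):
    for b in blob(im,mm,(318,204)): print(k,cv2.boundingRect(b),*fit(b,c,.015))
for n,z in (("scene",.015),("side",.015)):
    cc,i=shot(n,n+"1.png"); h=cv2.cvtColor(i,cv2.COLOR_BGR2HSV)
    i0=cv2.imread(f"pics/{n}0.png")
    for t,ii in (("before",i0),("after",i)):
        h=cv2.cvtColor(ii,cv2.COLOR_BGR2HSV); nb=255-cv2.inRange(h,(100,110,40),(122,255,255))
        for b in blob(ii,nb,(370,304) if n=="scene" else (301,299)): print(n,t,cv2.boundingRect(b),*fit(b,cc,z))
# mat corners in w3 & w2 on z=.003 : width 97, length 345
for f,pts,cal in (("w3",[(282*.4+150,424*.4),(495*.4+150,424*.4)],"w3.npy"),("w2",[(66*.375+200,108*.375+20),(318*.375+200,105*.375+20)],"w2.npy")):
    cc=np.load(cal,allow_pickle=True).item(); P=[onz(cc,p,.003)[:2] for p in pts]; print(f,np.round(P,4).tolist(),np.linalg.norm(P[1]-P[0]))
E
```

```text
nb (299, 185, 40, 36) [ 0.433  -0.2365] 32.5 1.0
nb (0, 0, 640, 400) [ 0.4343 -0.3143] 499.4 197.5
blue (300, 186, 38, 34) [ 0.433  -0.2365] 30.9 0.9
white (297, 185, 43, 41) [ 0.4328 -0.2384] 36.1 0.5
white (291, 179, 55, 52) [ 0.4328 -0.2382] 46.6 1.6
scene before (358, 293, 25, 24) [ 0.4291 -0.2405] 53.1 2.6
side before (291, 293, 19, 13) [ 0.4305 -0.2393] 29.8 2.5
side before (288, 287, 26, 25) [ 0.4308 -0.2386] 52.0 3.0
side after (291, 293, 20, 13) [ 0.4307 -0.2393] 29.9 3.0
side after (288, 287, 26, 25) [ 0.4308 -0.2386] 52.0 3.0
w3 [[0.3841, -0.2826], [0.4798, -0.2825]] 0.09568528858862876
w2 [[0.3802, 0.0531], [0.4761, 0.0542]] 0.09597118877511801
```

```bash
python3 - <<'E'
from h import *
D=viewer.get_calibration("side"); i=cv2.imread("pics/side1.png"); p=manip.current_tool_pos()
t=proj(D,p); print(p,t,[proj(D,p+[s,0,0]) for s in (-.046,.046)],manip.current_finger_gap(),manip.current_clock())
u,v=int(t[0]),int(t[1]); 
for s in (-.046,0,.046):
    q=proj(D,p+[s,0,0]).round().astype(int); i[q[1],q[0]]=(0,0,255)
a=cv2.resize(i[v-75:v+45,u-80:u+80],(800,600),interpolation=cv2.INTER_NEAREST); cv2.imwrite("pics/side1c.png",a); print(u-80,v-75)
E
```

```text
[ 0.43272467 -0.23810712  0.06000062] [301.14046    281.52517627] [array([275.31825139, 283.7171737 ]), array([326.55296196, 279.36795806])] 0.09194241082380737 9.2417
221 206
```

View pics/side1c.png

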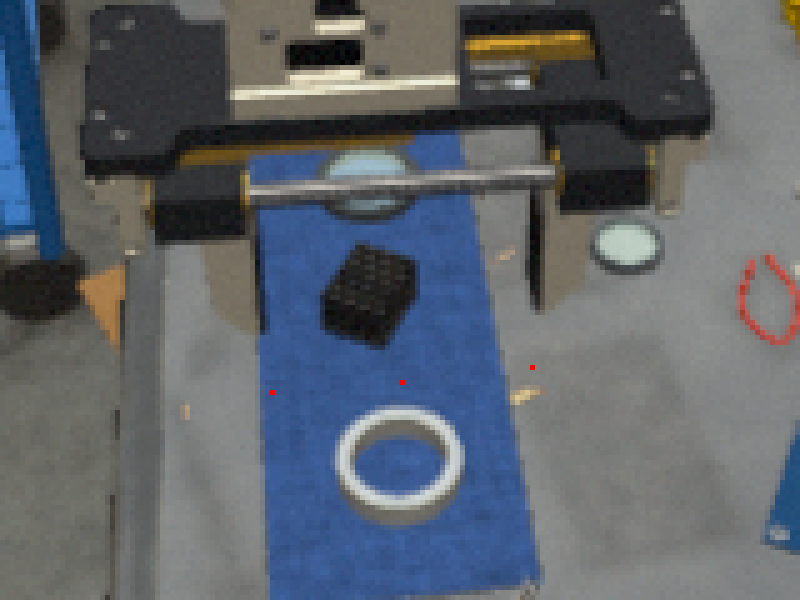

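The side view shows rail-type fingers with tips at (262,332) and (540,310). These sit well above the reported TCP, whose red marks are about 60 crop pixels lower, so the real tips end above the TCP reading and passed over the spacer. I triangulate the tips, then probe down under force guard.

```bash
python3 - <<'E'
from h import *
from scipy.optimize import least_squares
D=viewer.get_calibration("side"); p=manip.current_tool_pos()
o=np.r_[273.4,272.4,329,268]
f=lambda s: np.r_[proj(D,[p[0]+s[0]-.046,p[1]+s[1],p[2]+s[2]]),proj(D,[p[0]+s[0]+.046,p[1]+s[1],p[2]+s[2]])]-o
print("offset of tip edges vs TCP",least_squares(f,[0,0,.02]).x)
z=.02; f0=manip.current_force()
manip.servo_line([.4328,-.2383,.012],vel=.1); f0=manip.current_force()
z=.008
while z>-.034:
    try: manip.servo_line([.4328,-.2383,z],vel=.05)
    except manip.PlanningError as e: print("plan",z,e); break
    F=manip.current_force()-f0
    if F[2]>2.5: print("contact",z,F); break
    z-=.002
print(z,manip.current_tool_pos(),F,manip.current_clock())
E
```

```text
offset of tip edges vs TCP [-0.0009424  -0.02396263  0.05474785]
-0.034000000000000016 [ 0.43268696 -0.23826323 -0.03213035] [0.43962587 0.21770588 0.71310102] 15.125
```

```bash
python3 - <<'E'
from h import *
z=-.034; f0=manip.current_force()
while z>-.062:
    try: manip.servo_line([.4328,-.2383,z],vel=.06)
    except manip.PlanningError as e: print("plan",z,e); break
    F=manip.current_force()-f0
    if F[2]>2.5: break
    z-=.0015
print(z,manip.current_tool_pos(),F,manip.current_clock())
c,im=shot("side","side2.png"); c2,i2=shot("wrist","w4.png")
u,v=[int(k) for k in proj(c,[.4328,-.2383,.015])]
a=cv2.resize(im[v-85:v+35,u-80:u+80],(480,360),interpolation=cv2.INTER_CUBIC)
b=cv2.resize(i2[120:320,200:440],(432,360),interpolation=cv2.INTER_CUBIC)
cv2.imwrite("pics/m1.png",np.hstack([a,b])[:, :800] if 0 else cv2.resize(np.hstack([a,b]),(800,316)))
E
```

```text
-0.034 [ 0.43306498 -0.23841382 -0.03301315] [-1.53616814  1.68393033 11.09253586] 15.375
```

View pics/m1.png

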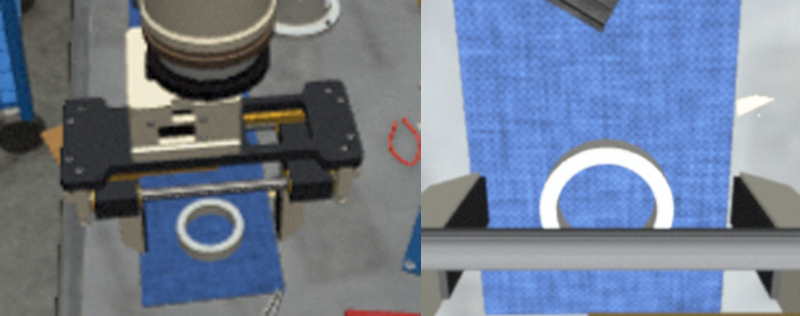

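The real tips sit about 35.5 mm above the TCP reading: contact with the mat came at −0.0327. Sideways the tips straddle the spacer correctly. I compensate in z and grasp.

```bash
cat >> meas.py <<'E'
DZ=.0355
def line(x,y,ztip,ori=None,vel=.1): manip.servo_line([x,y,ztip-DZ],ori,vel=vel)
def jmove(x,y,ztip,th): manip.move_pose([x,y,ztip-DZ],down(th))
def tip(): return manip.current_tool_pos()+[0,0,DZ]
E
python3 - <<'E'
from meas import *
x,y=.4328,-.2383
line(x,y,.0055); effector.close(15); print("gap",manip.current_finger_gap(),manip.current_gripper_force(),tip())
line(x,y,.055,vel=.15)
p=tip(); c,im=shot("wrist","s2.png")
zt=p[2]-.0025+.012; near=proj(c,[p[0],p[1],zt]); print(p,near,manip.current_finger_gap(),manip.current_force(),manip.current_clock())
h=cv2.cvtColor(im,cv2.COLOR_BGR2HSV)
for k,m in (("blue",cv2.inRange(h,(95,110,40),(125,255,255))),("white",cv2.inRange(h,(0,0,200),(180,60,255)))):
    for b in blob(im,m,near): print(k,cv2.boundingRect(b),*fit(b,c,zt))
E
```

```text
gap 0.04494112549912573 14.9999488669323 [ 0.43275631 -0.2383168   0.00547754]
[ 0.43306293 -0.23821299  0.0550788 ] [317.59127888 251.76411259] 0.04522617927141891 [ 0.1053093  -0.77794387 -0.6723151 ] 17.05
blue (290, 223, 59, 42) [ 0.4338 -0.2341] 28.9 3.3
white (279, 212, 81, 52) [ 0.4339 -0.2367] 40.9 4.0
```

```bash
python3 - <<'E'
from meas import *
c=viewer.get_calibration("wrist"); im=cv2.imread("pics/s2.png"); p=tip()
h=cv2.cvtColor(im,cv2.COLOR_BGR2HSV); g=cv2.cvtColor(im,cv2.COLOR_BGR2GRAY)
b=cv2.inRange(h,(95,110,40),(125,255,255)); w=cv2.inRange(h,(0,0,200),(180,60,255))
for k,m in (("blue hole",b),("white",w)):
    for cc in blob(im,m,(318,240)):
        q=cc[(cc[:,0,1]<256)]
        for zt in (p[2]+.0055,p[2]+.0095,p[2]+.0135): print(k,zt.round(4),*fit(q,c,zt))
for r in (225,235,245,255):
    x=np.where(w[r,240:400])[0]+240; print(r,x.min(),x.max(), [tuple(im[r,k]) for k in (265,275,283,355,362,370)])
E
```

```text
blue hole 0.06 [ 0.4332 -0.2383] 32.9 1.1
blue hole 0.064 [ 0.4332 -0.2363] 32.0 1.1
blue hole 0.068 [ 0.4332 -0.2344] 31.2 1.0
white 0.06 [ 0.4333 -0.2376] 41.0 4.3
white 0.064 [ 0.4333 -0.2357] 39.9 4.2
white 0.068 [ 0.4333 -0.2338] 38.8 4.1
225 240 393 [(np.uint8(219), np.uint8(144), np.uint8(103)), (np.uint8(219), np.uint8(144), np.uint8(104)), (np.uint8(197), np.uint8(131), np.uint8(96)), (np.uint8(201), np.uint8(133), np.uint8(96)), (np.uint8(200), np.uint8(130), np.uint8(95)), (np.uint8(229), np.uint8(153), np.uint8(109))]
235 240 396 [(np.uint8(130), np.uint8(141), np.uint8(143)), (np.uint8(87), np.uint8(95), np.uint8(95)), (np.uint8(254), np.uint8(254), np.uint8(253)), (np.uint8(254), np.uint8(254), np.uint8(254)), (np.uint8(51), np.uint8(56), np.uint8(55)), (np.uint8(129), np.uint8(141), np.uint8(143))]
245 279 359 [(np.uint8(129), np.uint8(139), np.uint8(140)), (np.uint8(31), np.uint8(34), np.uint8(32)), (np.uint8(255), np.uint8(254), np.uint8(254)), (np.uint8(254), np.uint8(254), np.uint8(253)), (np.uint8(30), np.uint8(28), np.uint8(28)), (np.uint8(126), np.uint8(137), np.uint8(139))]
255 280 359 [(np.uint8(129), np.uint8(140), np.uint8(141)), (np.uint8(31), np.uint8(30), np.uint8(32)), (np.uint8(254), np.uint8(254), np.uint8(253)), (np.uint8(254), np.uint8(254), np.uint8(254)), (np.uint8(30), np.uint8(30), np.uint8(30)), (np.uint8(67), np.uint8(72), np.uint8(75))]
```

```bash
cat >> meas.py <<'E'
def lower(x,y,zs,zend,step=.004,fz=1.5,vel=.06):
    f0=manip.current_force(); z=zs; x0,y0=x,y
    while z>zend:
        z=max(z-step,zend); line(x,y,z,vel=vel); F=manip.current_force()-f0
        if np.hypot(F[0],F[1])>2.5 or F[2]>fz: print("z%.4f"%z,F.round(1))
        if F[2]>fz: break
    return z,F
E
python3 - <<'E'
from meas import *
x,y,th=.532,.0102,-.05
line(.4328,-.2383,.10,vel=.2)
jmove(x,y,.09,th)
line(x,y,.064,vel=.1); manip.sleep(.1)
z,F=lower(x,y,.064,.046,.003)
print(z,F,tip(),manip.current_finger_gap(),manip.current_clock())
if z<=.0461:
    line(x,y,.029,vel=.08); print(manip.current_force(),tip())
    z,F=lower(x,y,.029,.0245,.0008,1.2); print(z,F,tip(),manip.current_finger_gap(),manip.current_clock())
E
```

```text
0.046 [-0.57210555 -0.96568073 -0.13783233] [0.53176059 0.01016626 0.04576132] 0.04503408128601199 20.475
[-0.93290089  0.26737526  0.21117001] [0.53106002 0.01008573 0.0280776 ]
z0.0258 [ 1.5 -0.8  3. ]
0.025800000000000007 [ 1.46046253 -0.79239192  3.04614995] [0.53205924 0.01019866 0.02593954] 0.04547843840543459 21.8333
```

```bash
python3 - <<'E'
from meas import *
x,y=.532,.0102
effector.open_jaws(); manip.sleep(.1); line(x,y,.10,vel=.25)
# look at the barrel and filter from the old view pose (tool at w2 pose)
manip.move_pose([.475,-.075,.13],down(0))
c,im=shot("wrist","w5.png"); np.save("w5.npy",c,allow_pickle=True)
h=cv2.cvtColor(im,cv2.COLOR_BGR2HSV); nb=255-cv2.inRange(h,(95,110,60),(125,255,255))
for b in blob(im,nb,(280.6,188.4)): print("filter",*fit(b,c,.011))
print(manip.current_clock())
fx,fy=.4325,-.0785
jmove(fx,fy,.05,0); line(fx,fy,.0047,vel=.1)
print(tip(),manip.current_force()); effector.close(10)
print("gap",manip.current_finger_gap(),manip.current_gripper_force())
line(fx,fy,.03,vel=.1); manip.sleep(.1); print(tip(),manip.current_finger_gap(),manip.current_force(),manip.current_clock())
cv2.imwrite("pics/w5c.png",cv2.resize(im[20:240,200:500],(800,587)))
E
```

```text
filter [ 0.4325 -0.0786] 46.8 0.7
filter [ 0.4269 -0.0854] 147.7 30.4
23.8917
[ 0.43356038 -0.07858264  0.00536576] [ 0.11785028 -0.93043764 -0.79845421]
gap 0.04611047156125246 10.000108480453491
[ 0.43222101 -0.07836458  0.02968728] 0.04651615537487678 [-0.70176815 -0.22112589 -0.3969977 ] 26.3333
```

View pics/w5c.png

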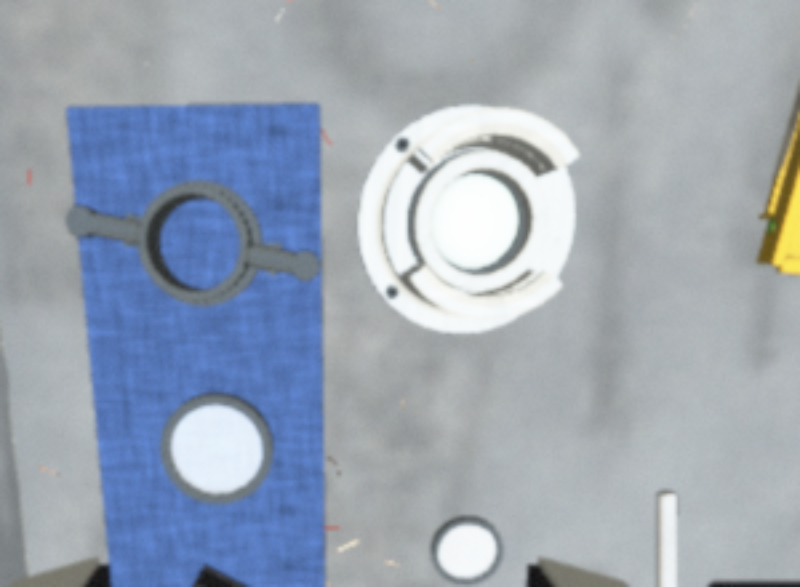

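The spacer sits flat on the lens at (471,222). The filter is held, with a 46.5 mm gap. Next I place it.

```bash
python3 - <<'E'
from meas import *
x,y,th=.532,.0102,-.05
line(.4325,-.0785,.09,vel=.2)
jmove(x,y,.085,th); line(x,y,.064,vel=.1); manip.sleep(.1)
z,F=lower(x,y,.064,.050,.0035)
print(z,F,manip.current_finger_gap())
if z<=.0501:
    line(x,y,.041,vel=.05); print(manip.current_force(),tip())
    z,F=lower(x,y,.041,.0358,.0007,1.3,.04); print(z,F,tip(),manip.current_finger_gap(),manip.current_clock())
E
```

```text
0.05 [ 0.50828259  0.2541062  -0.58538852] 0.04617841668781587
[ 1.44660842 -0.24355276 -1.25092314] [0.53144968 0.01014652 0.04046378]
z0.0375 [-1.3 -0.3  2.5]
0.037500000000000006 [-1.2678424  -0.26532775  2.53467262] [0.53213022 0.01022494 0.03763495] 0.04604874866840516 30.4167
```

```bash
python3 - <<'E'
from meas import *
x,y=.532,.0102
effector.open_jaws(); manip.sleep(.1); line(x,y,.085,vel=.2)
rx,ry=.430,.0033; th=np.radians(79.3)
jmove(rx,ry,.07,th); line(rx,ry,.018,vel=.1)
print(tip(),manip.current_force(),manip.current_q().round(2)); effector.close(20)
print("gap",manip.current_finger_gap(),manip.current_gripper_force(),manip.current_clock())
line(rx,ry,.05,vel=.15); manip.sleep(.1); print(tip(),manip.current_finger_gap(),manip.current_force(),manip.current_clock())
c,im=shot("wrist","r1.png"); c2,i2=shot("side","r2.png")
u,v=[int(k) for k in proj(c2,[.48,.005,.05])]
cv2.imwrite("pics/r1c.png",np.hstack([cv2.resize(im[100:350,200:450],(400,400)),cv2.resize(i2[v-60:v+60,u-60:u+60],(400,400))]))
E
```

```text
[0.43017174 0.00339583 0.01803785] [ 1.1972203  -0.06113411 -0.05692297] [ 0.02  0.45 -0.1   2.23  0.09  0.47  1.23]
gap 0.037789101521304075 20.000074712152127 34.4833
[0.42944189 0.00325413 0.04939874] 0.0374890594953575 [-0.25042051  0.50734162 -0.11695334] 34.95
```

View pics/r1c.png

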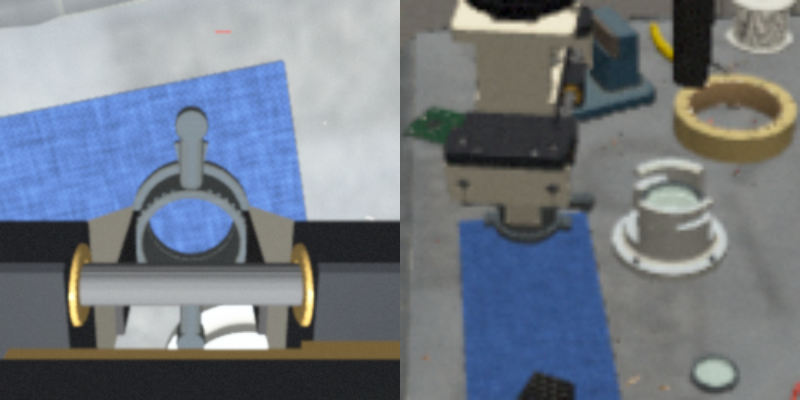

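The ring is held squarely by its collar and the filter lies flat in the barrel. Now I lay the ring in.

```bash
python3 - <<'E'
from meas import *
x,y,th=.532,.0102,np.radians(87)
line(.430,.0033,.10,vel=.2)
jmove(x,y,.088,th); line(x,y,.076,vel=.1); manip.sleep(.1)
z,F=lower(x,y,.076,.064,.003,1.5)
print(z,F,manip.current_finger_gap(),tip())
if z<=.0641:
    z,F=lower(x,y,.064,.0572,.0008,1.5,.05); print(z,F,tip(),manip.current_finger_gap(),manip.current_clock())
E
```

```text
0.064 [0.15152307 0.31517889 0.02075609] 0.0375898901381554 [0.53173178 0.01017901 0.06371441]
z0.0576 [0.3 0.2 2.6]
0.05759999999999999 [0.29553928 0.21536297 2.59214936] [0.53217625 0.01018716 0.05771308] 0.037570014328020776 39.3083
```

```bash
cat > push.py <<'E'
from meas import *
C=np.array([.532,.0102]); r=.040
def pos(phi,t): return C+r*np.array([np.cos(phi),np.sin(phi)])+t*np.array([-np.sin(phi),np.cos(phi)])
E
python3 - <<'E'
from push import *
effector.open_jaws(); manip.sleep(.1); line(*C,.11,vel=.25)
effector.close(20)
a=np.radians(-3); p=pos(a,.024)
jmove(*p,.10,a); line(*p,.0605,vel=.12); manip.sleep(.1)
f0=manip.current_force(); print(tip(),f0,manip.current_clock())
T=.015; deg=-3+6; log=[]
while deg>-74:
    deg-=5; phi=np.radians(deg)
    line(*pos(phi,T),.0605-.0015*max(0,min(1,(-3-deg)/77)),down(phi),vel=.06)
    F=manip.current_force()-f0; ft=F[:2]@[-np.sin(phi),np.cos(phi)]
    log.append((deg,round(ft,1),round(F[2],1)))
    if ft>14 or abs(F[2])>12: break
print(log,tip(),manip.current_clock(),manip.current_q().round(2))
E
```

```text
[0.57391684 0.03198246 0.06122129] [ 0.26507272 -0.12561607 -0.51678083] 44.05
[(-2, np.float64(0.4), np.float64(0.5)), (-7, np.float64(0.8), np.float64(0.8)), (-12, np.float64(0.8), np.float64(0.6)), (-17, np.float64(0.3), np.float64(0.3)), (-22, np.float64(0.6), np.float64(-0.4)), (-27, np.float64(0.6), np.float64(-0.2)), (-32, np.float64(-0.1), np.float64(0.1)), (-37, np.float64(0.8), np.float64(1.1)), (-42, np.float64(-0.5), np.float64(0.7)), (-47, np.float64(-0.1), np.float64(0.8)), (-52, np.float64(-1.2), np.float64(-0.3)), (-57, np.float64(0.6), np.float64(0.8)), (-62, np.float64(0.5), np.float64(0.6)), (-67, np.float64(-0.3), np.float64(0.4)), (-72, np.float64(-0.1), np.float64(0.9)), (-77, np.float64(-0.0), np.float64(0.5))] [ 0.55549516 -0.02537098  0.05901656] 48.0917 [-0.41  0.58  0.52  1.93 -0.42  0.74 -0.98]
```

```bash
cat > look.py <<'E'
from push import *
def look(fn,im=None,c=None):
    if im is None: c,im=shot("wrist",fn)
    h=cv2.cvtColor(im,cv2.COLOR_BGR2HSV)
    m=cv2.inRange(h,(0,0,30),(180,110,135)); m=cv2.morphologyEx(m,cv2.MORPH_CLOSE,np.ones((3,3)))
    # rectify to plane z=.068 around the barrel, 0.5 mm/px
    g=np.array([[proj(c,[C[0]+(j-130)*.0005,C[1]+(130-i)*.0005,.068]) for j in range(260)] for i in range(260)],np.float32)
    R_=cv2.remap(m,g,None,cv2.INTER_NEAREST)
    out=[]
    for rad in (.026,.030,.034,.038,.042,.045):
        k=[a for a in range(0,360,3) if R_[int(round(130-rad*2000*np.sin(np.radians(a)))),int(round(130+rad*2000*np.cos(np.radians(a))))]]
        out.append((int(rad*1000),k))
    return out
E
python3 - <<'E'
from look import *
line(*tip()[:2],.10,vel=.25)
manip.move_pose([.475,-.075,.13],down(0))
for o in look("w6.png"): print(o)
print(manip.current_clock())
c=np.load("w5.npy",allow_pickle=True).item()
print("before:"); 
for o in look(None,cv2.imread("pics/w5.png"),c): print(o)
E
```

```text
(26, [99, 102, 105, 108, 111, 114, 150, 153, 156, 159, 162, 165, 168, 171, 174, 177, 180, 183, 186, 189, 192, 195, 198, 201, 204, 207, 210, 213, 270, 273, 276, 279, 282, 285])
(30, [102, 105, 108, 111, 114, 150, 210, 273, 276, 279, 282])
(34, [99, 102, 105, 108, 111, 210, 213, 216, 222, 273, 276, 279, 282, 285])
(38, [99, 102, 105, 108, 111, 144, 273, 276, 279, 282, 285])
(42, [99, 102, 105, 108, 111, 273, 276, 279, 282, 285])
(45, [276, 279, 282, 285])
49.5833
before:
(26, [150, 153, 159])
(30, [150, 210])
(34, [213, 216, 219, 222])
(38, [144, 147])
(42, [])
(45, [])
```

The wings now lie at about −78°, so the push worked. I go on gently until the stop is felt.

```bash
python3 - <<'E'
from look import *
phi=np.radians(-72); p=pos(phi,.019)
jmove(*p,.09,phi); line(*p,.0595,vel=.12); manip.sleep(.1)
f0=manip.current_force(); deg=-74.; T=.015; log=[]
while deg>-95:
    deg-=1.5; phi=np.radians(deg)
    line(*pos(phi,T),.059,down(np.radians(max(deg,-80))),vel=.04)
    F=manip.current_force()-f0; ft=F[:2]@[-np.sin(phi),np.cos(phi)]; log.append((deg,round(float(ft),1),round(float(F[2]),1)))
    if ft>12 or abs(F[2])>12: break
print(log,tip(),manip.current_clock())
# back off and look
b=pos(phi,.026); line(*b,.059,vel=.1); line(*b,.10,vel=.25)
manip.move_pose([.475,-.075,.13],down(0))
for o in look("w7.png"): print(o)
print(manip.current_clock())
E
```

```text
[(-75.5, -0.6, 0.4), (-77.0, -0.7, -0.4), (-78.5, -1.2, -0.1), (-80.0, 0.5, -0.2), (-81.5, 1.0, 0.1), (-83.0, 3.4, -1.1), (-84.5, 4.1, -1.8), (-86.0, 4.8, -2.7), (-87.5, 6.0, -1.6), (-89.0, 7.6, -3.1), (-90.5, 7.8, -3.3), (-92.0, 9.9, -4.0), (-93.5, 11.3, -4.9), (-95.0, 12.9, -5.0)] [ 0.55037851 -0.02895233  0.06078557] 54.7417
(26, [96, 99, 102, 105, 108, 111, 150, 159, 162, 165, 168, 171, 174, 177, 180, 183, 186, 189, 192, 195, 198, 201, 204, 207, 210, 213, 270, 273, 276, 279, 282])
(30, [99, 102, 105, 108, 273, 276, 279, 282])
(34, [96, 99, 102, 105, 108, 210, 213, 216, 219, 273, 276, 279, 282, 285])
(38, [96, 99, 102, 105, 108, 111, 144, 147, 273, 276, 279, 282])
(42, [99, 102, 105, 108, 273, 276, 279, 282])
(45, [273, 276, 279, 282])
56.525
```

```bash
python3 -c "
from bench import manip
print(manip.hand_in(),manip.current_clock())"
```

```text
the job is handed in; nothing more can be done
the job is handed in; nothing more can be done
```

The spacer and filter are in the barrel, and the locking ring is laid in, released and turned clockwise to its stop at about −80°. I felt up to 13 N there with no further turning, and handed the job in at about 57 s; no verdict came back.

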